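# Rock the angle gauge on the open sprung stud to its set mark and hold it

## Robot

A 7-joint arm with a two-finger parallel gripper is mounted at the origin on the work surface. World frame = base frame: x ahead of the robot, y to its left, z up, the work surface at z = 0. Lengths are in m, angles in rad, forces in N, time in s.
With the tool pointing down it reaches from about 0.425 to 0.925 m from the base axis. Payload 6.8 kg.
Tool frame: the origin (TCP) lies at the very end of the fingers, on their centre line; the grasp point (between the pads) lies 19 mm behind it (bot.grasp_offset is the distance from the TCP to the grasp point, in m); z points along the fingers, y is the direction in which the jaws open and shut (so a half turn about z gives the same grasp; the last joint's range is limited). The gripper opens to 85 mm and grips with 20 to 120 N. Pads are 22 mm wide; open, the fingers measure 114 mm over their backs; the gripper's body (76 mm by 85 mm) begins 54 mm behind the grasp point. The pads swing forward as they close: fully open they stand 13 mm farther back than shut.
Start: joints at [1.157, 0.477, 0.022, 1.555, -0.011, 1.109, -0.083], TCP at [0.203, -0.644, 0.231] pointing down, gripper open.
Joint ranges: [-2.96, 2.96], [-0.34, 2.1], [-1.41, 1.46], [0.24, 2.44], [-1.37, 4.51], [0.17, 1.92], [-2.96, 2.96]. Speed limits (rad/s): [2.39, 2.39, 3.14, 3.14, 3.14, 3.14, 3.14].

## Interface

Orientations are given as a unit quaternion [w, x, y, z].
In Python, from station import monitor, cams, bot, finder gives the robot as it stands.
- The arm moves only by the tool jog_arm, never from a script. Its argument "plan" is a list of rows, each an object of numbers: "x", "y", "z": the shift along the tool's x, y, z as a fraction of full scale; "wx", "wy", "wz": the turn, a rotation vector about the tool's x, y, z as a fraction of full scale. A call has 1 to 12 rows; each row is the pose to reach, as a shift and turn from the pose measured when the call began, along the tool's axes at that moment, turning the shorter way round; what a row does not reach only later rows make up. Full scale, the value 1, is 20 cm for a shift and 180 degrees for a turn. A row lasts 1/12 s, in which the tool goes at most 41.7 mm and 7.16 degrees, less where a joint would pass 70% of its speed; a pose out of reach is approached as far as the arm can. A call with a number of a shift or a turn outside -1 to 1 is refused whole. A call with a gripper value outside its range is refused whole. "hand" is the opening, from -1 (shut) to 1 (fully open), set as the call begins (left out, the last holds). The fingers move at their own pace and stop on an object; "grip_force" is the grip in N (left out, the last holds). Time passes only in rows, so rows that repeat a pose let the fingers close. It gives the time, the measured TCP pose, the force and the opening at its end, in the units of the state.
- monitor.get_obs(): the state, without advancing time (a new reading comes with each control period).
- cams.read_camera(name): name is "side" or "top" or "wrist"; returns the picture (420x560x3 uint8, red, green, blue); there is no depth.
- cams.get_calibration(name): a dict with "fx", "fy", "cx", "cy" (pixels), "distortion" ([k1, k2, p1, p2, k3] as OpenCV has them; the pictures are not rectified), "extrinsics" (4x4, takes a point from world to camera coordinates). Camera axes: x right, y down, z forward; pixel columns grow to the right and rows downward; lengths in m; the calibration is good to about 2 mm. A picture is of the moment at which its call begins: read the wrist's pose just before it. get_calibration takes no time and is no camera call; for the wrist camera it gives the pose at the moment of the call.
- bot.hand_in(): hands the job in, once; it reports no verdict.
Trained networks look in the newest picture that a camera, given by its name, has taken for a name from the list of things; names that differ only in an ending like _2 or _b are one class to them, and where a whole thing is asked for, a point or a joint stands for the part that bears it (a point fixed in the world has none). Each returns a list of dicts, best first, with "confidence" (0 to 1); they miss things now and then, are a little off and sometimes report something else, mostly with a low value. They report only what shows in the picture. A call takes as long as a camera call. They do not tell look-alikes from the thing itself.
- finder.find_in(camera, target): "bbox" ([left, top, width, height] in pixels, round what is visible of it).
- finder.place_of(camera, target): "location" ([column, row] in pixels: a listed point, or the origin of a listed thing).
The state is a dict: "t": time; "q": joint angles; "joint_vel": joint speeds; "joint_torque": joint torques, N m; "eef_pos": TCP position; "tool_rot": TCP orientation; "contact_force": force on the tool from outside, world axes, zero at the start; "torque": the same for the moment, N m; "gripper_width": opening from 0.0 (shut) to 1.0 (fully open).
Only numpy, scipy, OpenCV 4.12 (cv2) and the standard library are available. Lean on these libraries where they do the work, as an engineer would, in place of code of your own. Each camera call takes 0.05 s, during which the arm holds its last target. There are 200 camera calls.

## Task

Pick up the angle gauge by the square grip on its top and set its flat foot, centred, on the rounded sprung stud that is not covered by the square tube. Lean the gauge sideways on the stud until its hanging pointer comes to rest in line with the index tab on its dial, pressing lightly so that the stud is partly but not fully pushed in, and finish while still holding it there: do not put it down or let go. Leave the tube and everything else on the bench as they are.

Things in the scene. Friction and masses are not known exactly. Their poses are not given: they have to be found in the camera images.
- gauge: Angle gauge, about 0.37 kg, on the bench. Origin: centre of its flat steel foot's underside (foot 44 x 110 x 12 mm in x, y, z). z up; x: the way the dial faces (away from the robot, turned to its left); y: the foot's long side. On the foot an upright plate, 10 mm thick, 110 mm wide, z = 12 to 116 mm, white dial on its +x face; pointer and tab stand out to x = 13 mm. Grip on top.
- gauge_foot (a point): The centre of the gauge's underside (same as its origin).
- gauge_grip (a point): Middle of the gauge's plain square grip, 143 mm above the centre of the underside; the grip is 22 mm (x) by 26 mm (y), z = 116 to 167 mm, best pinched across the 26 mm (along gauge y).
- pointer (a joint): Dark needle, 72 mm long, hanging freely from a pivot at gauge x = 10.5, y = 0, z = 108 mm, turning about gauge x; it swings for about a second after a motion. 0: along gauge -z (gauge upright); positive (rad): tip towards gauge -y. It stays plumb: leaning the gauge's top towards gauge -y by an angle makes it read plus that angle.
- index (a joint): Short dark tab on the dial just beyond the pointer's tip (75 to 92 mm from the same pivot), set somewhere between 0.10 and 0.45 rad, locked fast, not to be turned. Same zero, sign and unit as the pointer: the pointer is on the mark when both read the same.
- pointer_tip (a point): The tip of the pointer, 72 mm from the pivot; its z axis runs along the needle, away from the tip.
- index_tip (a point): The inner end of the index tab, 75 mm from the pivot, just beyond where the pointer tip must come; its z axis runs from there towards the pivot.
- post_1: Fixed steel post on a square aluminium base (90 x 90 x 14 mm), the one nearer the middle of the bench. Origin: centre of the base's underside, on the bench. A barrel of 30 mm diameter rises to 50 mm; a sprung stud stands out of it to 66 mm.
- stud_1 (a joint): How far post_1's stud is pushed in, m: 0 free, 0.010 fully in. Spring 0.8 N per mm from zero; the gauge's weight alone pushes it in by 3.5 to 6 mm.
- stud_1_top (a point): The topmost point of post_1's stud (66 mm above the bench when free), a rounded head of 14 mm radius whose centre lies 14 mm below; it moves down with the stud.
- post_2: Fixed steel post on a square aluminium base (90 x 90 x 14 mm), the one farther to the robot's left. Origin: centre of the base's underside, on the bench. A barrel of 30 mm diameter rises to 50 mm; a sprung stud stands out of it to 66 mm.
- stud_2 (a joint): How far post_2's stud is pushed in, m: 0 free, 0.010 fully in. Spring 0.8 N per mm from zero; the gauge's weight alone pushes it in by 3.5 to 6 mm.
- stud_2_top (a point): The topmost point of post_2's stud (66 mm above the bench when free), a rounded head of 14 mm radius whose centre lies 14 mm below; it moves down with the stud.
- tube: Square aluminium tube offcut, 52 x 52 mm outside, 4 mm wall, 84 mm tall, standing upright over one of the two posts on its base and so covering its stud (its top is 98 mm above the bench). Origin: centre of its underside. Whichever post it is not on is the one to use.
- ring: Flat steel ring, 58 mm outside, 40 mm inside, 8 mm high, lying round the barrel on the base of the post that is not covered; of no importance. Origin: centre of its underside.
- wash_bottle: White plastic bottle, 68 mm across, 150 mm tall. A bystander: leave it alone. Origin: centre of its underside.
- beaker: Glass beaker, 64 mm across, 80 mm tall. A bystander: leave it alone. Origin: centre of its underside.
- cuvette_box: Flat grey box, 60 x 100 x 30 mm. A bystander: leave it alone. Origin: centre of its underside.
- screwdriver: Screwdriver lying on the bench. A bystander: leave it alone. Origin: centre of its underside.
- jar: Small amber jar, 48 mm across, 55 mm tall. A bystander: leave it alone. Origin: centre of its underside.
- weight: Brass weight, 36 mm across, 40 mm tall. A bystander: leave it alone. Origin: centre of its underside.
- power_brick: Grey power brick, 110 x 50 x 30 mm. A bystander: leave it alone. Origin: centre of its underside.
Not all that is in view belongs to the job. Leave any blue or yellow look-alike of the gauge alone.

How it is judged:
On the way, in this order (a step that is already met when the one before it is completed fails the run):
1. the gauge is lifted clear of the bench in the gripper (height (world z) of gauge_foot above 0.03 m and contact force between the fingers and gauge above 1 N), for 0.2 s.
2. the gauge's foot rests, centred, on the uncovered stud (((distance between gauge_foot and stud_1_top below 0.015 m and contact force between gauge and post_1 above 0.5 N and value of joint stud_1 between 0.0008 and 0.0092 m and horizontal distance between tube and post_1 above 0.1 m) or (distance between gauge_foot and stud_2_top below 0.015 m and contact force between gauge and post_2 above 0.5 N and value of joint stud_2 between 0.0008 and 0.0092 m and horizontal distance between tube and post_2 above 0.1 m))), for 0.2 s.
At the end, for the whole second after the job is handed in: The fingers still grip the gauge; the centre of its foot is within 15 mm of the top of the uncovered stud, pressing on it with at least 0.5 N and pushing it in by 0.8 to 9.2 mm; the pointer is at rest within 0.06 rad (about 3.5 degrees) of the index tab; the gauge is still and touches no tube (((distance between gauge_foot and stud_1_top below 0.015 m and contact force between gauge and post_1 above 0.5 N and value of joint stud_1 between 0.0008 and 0.0092 m and horizontal distance between tube and post_1 above 0.1 m) or (distance between gauge_foot and stud_2_top below 0.015 m and contact force between gauge and post_2 above 0.5 N and value of joint stud_2 between 0.0008 and 0.0092 m and horizontal distance between tube and post_2 above 0.1 m)) and angle between the z axis of pointer_tip and the z axis of index_tip, either way round below 0.06 rad and velocity of joint pointer between -0.25 and 0.25 rad/s and linear speed of gauge below 0.02 m/s and contact force between the fingers and gauge above 1 N and contact force between gauge and tube below 0.05 N and height (world z) of gauge_foot above 0.04 m); the arm keeps its last pose, push and grip.
It fails at once if the tube that covers the other stud is moved (more than 15 mm) (distance of tube from where it was at the start of the episode above 0.015 m).
It fails at once if the gauge is pressed on a post with more than 30 N (contact force between gauge and post_1 above 30 N or contact force between gauge and post_2 above 30 N).
It fails at once if a bystander or the ring is moved (more than 30 mm) (distance of any of wash_bottle, beaker, cuvette_box, screwdriver, jar, weight, power_brick, ring from where it was at the start of the episode above 0.03 m).
It also fails if it takes over 45 s, if anything falls off the work surface, if the arm or the gripper's body presses on something with over 40 N, if the wrist force passes 120 N, or if a joint passes its speed limit or range.

## Working session

There is one attempt and no reset: what is moved stays moved. The work goes in short steps, Python scripts to look and compute and a tool call to move; the robot and the scene stay as the last step left them, time stands still between calls to the robot, and variables do not carry over. Pictures are saved under pics/ and viewed, about 8 in all and at most 12, crops included, and the job is handed in when it is done.

Besides the shell and the picture viewer there is one more tool, called after "Call:" as name(argument=value, ...), one argument or row to a line, values as JSON. jog_arm: Moves the arm, as the interface text tells. Shift numbers are shares of 20 cm and turn numbers shares of 180 degrees, none past 1 either way. Its arguments: {"type":"object","properties":{"plan":{"type":"array","items":{"type":"object","properties":{"x":{"type":"number","minimum":-1,"maximum":1},"y":{"type":"number","minimum":-1,"maximum":1},"z":{"type":"number","minimum":-1,"maximum":1},"wx":{"type":"number","minimum":-1,"maximum":1},"wy":{"type":"number","minimum":-1,"maximum":1},"wz":{"type":"number","minimum":-1,"maximum":1}}}},"hand":{"type":"number"},"grip_force":{"type":"number"}},"required":["plan"]}

```bash
mkdir -p pics
cat > h.py <<'E'
import numpy as np,cv2
from station import monitor,cams,bot,finder
from scipy.spatial.transform import Rotation as R
def save(n,f,crop=None,s=1):
    im=cams.read_camera(n)[:,:,::-1]
    if crop: l,t,w,h=crop; im=im[t:t+h,l:l+w]
    if s!=1: im=cv2.resize(im,None,fx=s,fy=s,interpolation=cv2.INTER_CUBIC)
    cv2.imwrite('pics/'+f,im)
def KD(n):
    c=cams.get_calibration(n); return np.array([[c['fx'],0,c['cx']],[0,c['fy'],c['cy']],[0,0,1]]),np.array(c['distortion'],float),np.array(c['extrinsics'])
def ray(n,px):
    K,D,E=KD(n); p=cv2.undistortPoints(np.array([[px]],float),K,D)[0,0]
    return -E[:3,:3].T@E[:3,3], E[:3,:3].T@np.array([p[0],p[1],1])
def atz(n,px,z):
    o,d=ray(n,px); return o+d*(z-o[2])/d[2]
def proj(n,P):
    K,D,E=KD(n); return cv2.projectPoints(np.array(P,float).reshape(-1,1,3),cv2.Rodrigues(E[:3,:3])[0],E[:3,3],K,D)[0][:,0]
def tri(a,pa,b,pb):
    o1,d1=ray(a,pa);o2,d2=ray(b,pb);s=np.linalg.lstsq(np.c_[d1,-d2],o2-o1,rcond=None)[0]
    A=o1+s[0]*d1;B=o2+s[1]*d2; return (A+B)/2,np.linalg.norm(A-B)
def state():
    o=monitor.get_obs(); return o
E
python3 - <<'E'
from h import *
o=state();print(o)
a=[cams.read_camera(n)[:,:,::-1] for n in('side','top')]
cv2.imwrite('pics/a_side.png',a[0]);cv2.imwrite('pics/a_top.png',a[1])
for n in('side','top'):
    print(n,KD(n)[2].round(3).tolist(),KD(n)[0][0,0])
    for t in('gauge','gauge_grip','gauge_foot','post_1','stud_1_top','tube','ring','pointer_tip','index_tip','wash_bottle','beaker','jar','weight','cuvette_box','power_brick','screwdriver'):
        r=finder.place_of(n,t); print(t,[(np.round(x['location']).tolist(),round(x['confidence'],2)) for x in r[:4]])
E
```

```text
{'t': 0.0, 'q': array([ 1.15690363,  0.47777842,  0.02233611,  1.55650524, -0.01149732,
        1.10925718, -0.08310852]), 'joint_vel': array([-0.00070452,  0.00034492, -0.000965  , -0.00014992,  0.00136783,
       -0.00066772,  0.00207163]), 'joint_torque': array([ 5.14576386e-04, -5.96445072e+01,  1.60792798e+00, -2.81198877e+01,
        1.24654241e-02,  9.37950157e-03,  1.05712346e-07]), 'eef_pos': array([ 0.20301125, -0.64311185,  0.23031746]), 'tool_rot': array([-8.86555016e-04,  9.88332406e-01,  1.52309641e-01, -2.05336355e-04]), 'contact_force': array([ 1.25567012,  0.34860266, -1.40157166]), 'torque': array([ 0.01558978, -0.0010126 , -0.07258494]), 'gripper_width': 0.9988159635277788}
side [[-0.999, -0.034, -0.009, 0.542], [-0.016, 0.674, -0.739, 0.101], [0.031, -0.738, -0.674, 1.35], [0.0, 0.0, 0.0, 1.0]] 461.1093183169288
gauge [([290.0, 161.0], 0.86), ([304.0, 185.0], 0.81), ([340.0, 163.0], 0.8), ([248.0, 192.0], 0.69)]
gauge_grip [([293.0, 127.0], 0.96), ([302.0, 148.0], 0.72), ([338.0, 134.0], 0.68), ([229.0, 231.0], 0.34)]
gauge_foot [([335.0, 163.0], 0.9), ([290.0, 15
[... 912 characters left out ...]
_grip [([380.0, 229.0], 0.93), ([428.0, 276.0], 0.87), ([435.0, 214.0], 0.64)]
gauge_foot [([370.0, 235.0], 0.84), ([412.0, 281.0], 0.76), ([417.0, 224.0], 0.7)]
post_1 [([180.0, 237.0], 0.86), ([257.0, 228.0], 0.55)]
stud_1_top [([257.0, 225.0], 0.57), ([258.0, 229.0], 0.35)]
tube [([181.0, 236.0], 0.59)]
ring [([257.0, 227.0], 0.43)]
pointer_tip [([416.0, 219.0], 0.45), ([416.0, 283.0], 0.42)]
index_tip []
wash_bottle [([388.0, 174.0], 0.94), ([352.0, 177.0], 0.46)]
beaker [([217.0, 168.0], 0.83)]
jar [([273.0, 277.0], 0.77)]
weight [([353.0, 178.0], 0.55)]
cuvette_box [([223.0, 287.0], 0.78), ([256.0, 225.0], 0.61)]
power_brick [([168.0, 171.0], 0.68)]
screwdriver [([286.0, 166.0], 0.65)]
```

View pics/a_side.png

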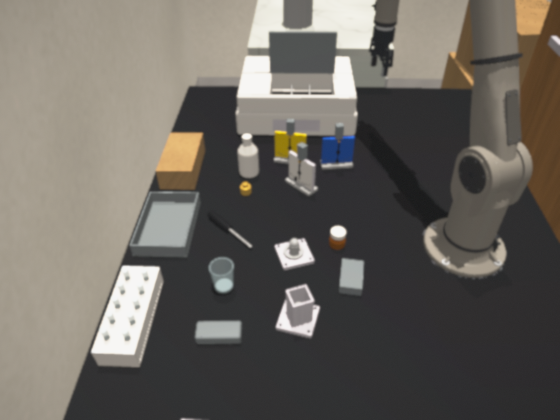

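View pics/a_top.png

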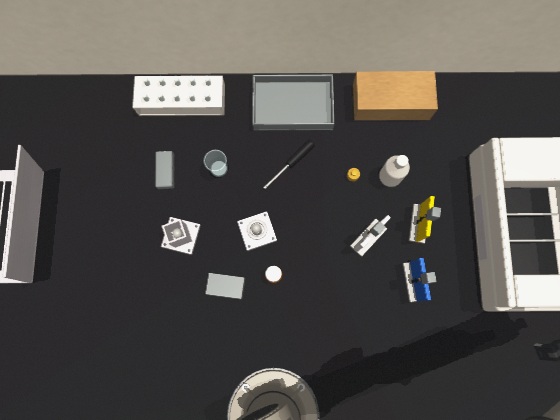

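Candidates: the white/grey gauge (top 370,233; side 302,186), the yellow look-alike (top 420,222; side 290,150) and the blue look-alike (top 416,284; side 338,155). I choose the white one. The free stud is on post_1 (top 257,229; side 293,248), because the tube stands at top 181,236 over post_2. Next is a close crop of the choice.

Run:
```python
from h import *
a=cv2.imread('pics/a_side.png')[135:205,260:350]; b=cv2.imread('pics/a_top.png')[200:270,335:425]
cv2.imwrite('pics/b.png',np.vstack([cv2.resize(x,(540,420)[0:2],interpolation=cv2.INTER_CUBIC) for x in(a,b)])[:, :]) if 0 else cv2.imwrite('pics/b.png',np.hstack([cv2.resize(x,None,fx=4.4,fy=4.4,interpolation=cv2.INTER_CUBIC) for x in(a,b)]))
g,e=tri('side',[302,148],'top',[380,229]);print('grip',g,e)
f,e=tri('side',[302,186],'top',[370,235]);print('foot',f,e)
print('foot z0',atz('side',[302,186],0),atz('top',[370,235],0),'grip z.143',atz('side',[302,148],.143),atz('top',[380,229],.143))
print('post base',atz('top',[257,228],0),'side',atz('side',[291,254],0))
print('stud',atz('top',[257,225],.066),atz('top',[258,229],.066),atz('side',[292,240],.066))
for n,p,z in(('jar',[273,277],0),('jars',0,0),('tube',[181,236],0),('bottle',[388,174],0),('yel',[417,224],0),('blu',[412,281],0),('weight',[353,178],0)):
    if p:print(n,atz('top',p,z))
```

```text
grip [ 0.47850661 -0.27957752  0.14968031] 0.0014637860199810228
foot [ 0.48122507 -0.28009176 -0.00475985] 0.011457325390386687
foot z0 [ 4.75825600e-01 -2.71949530e-01 -1.11022302e-16] [ 0.486182   -0.28038914  0.        ] grip z.143 [ 0.47904128 -0.2896625   0.143     ] [ 0.47892182 -0.28080312  0.143     ]
post base [0.50902695 0.04552609 0.        ] side [0.5081556  0.04094787 0.        ]
stud [0.50578798 0.04149818 0.066     ] [0.49459459 0.03868985 0.066     ] [0.50572096 0.0485664  0.066     ]
jar [ 0.36787529 -0.00053206  0.        ]
tube [0.48719748 0.26459214 0.        ]
bottle [ 0.66855726 -0.34169112  0.        ]
yel [ 0.51742267 -0.41792517  0.        ]
blu [ 0.35384185 -0.39331941  0.        ]
weight [ 0.65702866 -0.23758116  0.        ]
```

View pics/b.png

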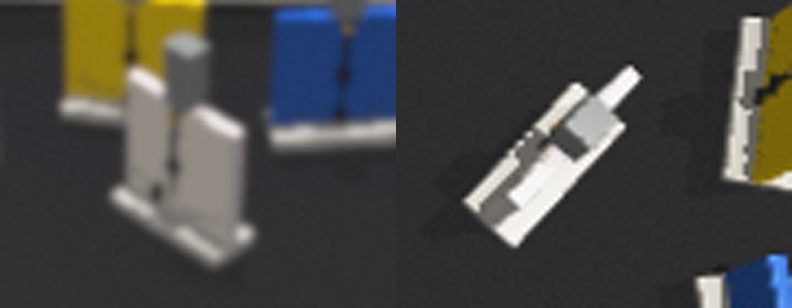

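The crop confirms the white gauge with its square grip. Its dial faces away and to the left, and a dark tab sits left of the pointer tip (side crop 155,190), which is towards gauge -y. Next I hover above it and refine.

```bash
cat >> h.py <<'E'
def tool_R(yaw,lean=0):
    "tool orientation holding the gauge at yaw (gauge x direction) leaned by lean towards gauge -y; tool y=-gauge y"
    G=gauge_R(yaw,lean); return np.c_[ G[:,0],-G[:,1],-G[:,2]]
def gauge_R(yaw,lean=0):
    return R.from_euler('z',yaw).as_matrix()@R.from_euler('x',lean).as_matrix()
def cmd(p,Rt):
    o=state(); q=o['tool_rot']; R0=R.from_quat(np.r_[q[1:],q[0]]).as_matrix()
    s=R0.T@(np.array(p)-o['eef_pos'])/.2; w=R.from_matrix(R0.T@Rt).as_rotvec()/np.pi
    print('shift',s.round(3),'turn',w.round(4),'rows',max(np.linalg.norm(s)*.2/.0417,np.degrees(np.linalg.norm(w)*np.pi)/7.16).round(1))
E
python3 - <<'E'
from h import *
for p in([.34,-.46,.26],[.48,-.28,.26]): cmd(p,tool_R(np.radians(45)))
E
```

```text
shift [ 0.929 -0.67  -0.143] turn [-0.      0.     -0.1527] rows 5.5
shift [ 1.867 -1.317 -0.143] turn [-0.      0.     -0.1527] rows 11.0
```

Call:
jog_arm(
  plan=[
    {"x": 0.2, "y": -0.14, "z": -0.15, "wz": -0.03},
    {"x": 0.4, "y": -0.28, "z": -0.15, "wz": -0.06},
    {"x": 0.6, "y": -0.42, "z": -0.15, "wz": -0.1},
    {"x": 0.75, "y": -0.53, "z": -0.15, "wz": -0.13},
    {"x": 0.9, "y": -0.64, "z": -0.15, "wz": -0.15},
    {"x": 0.93, "y": -0.67, "z": -0.15, "wz": -0.153},
    {"x": 0.93, "y": -0.67, "z": -0.15, "wz": -0.153},
  ],
  hand=1,
)

```text
invalid input at $.plan[0]: expected keys x, y, z, wx, wy, wz
```

Run:
```python
from h import *
cmd([.48,-.28,.26],tool_R(np.radians(45)))
```

```text
shift [ 1.867 -1.317 -0.143] turn [-0.      0.     -0.1527] rows 11.0
```

Call:
jog_arm(
  plan=[
    {"x": 0.2, "y": -0.14, "z": -0.15, "wx": 0, "wy": 0, "wz": -0.03},
    {"x": 0.4, "y": -0.28, "z": -0.15, "wx": 0, "wy": 0, "wz": -0.06},
    {"x": 0.6, "y": -0.42, "z": -0.15, "wx": 0, "wy": 0, "wz": -0.1},
    {"x": 0.75, "y": -0.53, "z": -0.15, "wx": 0, "wy": 0, "wz": -0.13},
    {"x": 0.9, "y": -0.64, "z": -0.15, "wx": 0, "wy": 0, "wz": -0.15},
    {"x": 0.93, "y": -0.67, "z": -0.15, "wx": 0, "wy": 0, "wz": -0.153},
    {"x": 0.93, "y": -0.67, "z": -0.15, "wx": 0, "wy": 0, "wz": -0.153},
  ],
  hand=1,
)

```text
t: 2.28
eef_pos: [0.3456, -0.4537, 0.2619]
tool_rot: [-0.0, 0.922, 0.388, 0.002]
contact_force: [-0.0, 0.4, 0.3]
gripper_width: 0.999
```

Run:
```python
from h import *
cmd([.48,-.28,.26],tool_R(np.radians(45)))
```

```text
shift [ 1.091 -0.126  0.013] turn [ 0.0001 -0.0011  0.0037] rows 5.3
```

Call:
jog_arm(
  plan=[
    {"x": 0.2, "y": -0.02, "z": 0.0, "wx": 0, "wy": 0, "wz": 0.003},
    {"x": 0.4, "y": -0.05, "z": 0.0, "wx": 0, "wy": 0, "wz": 0.003},
    {"x": 0.6, "y": -0.07, "z": 0.0, "wx": 0, "wy": 0, "wz": 0.003},
    {"x": 0.75, "y": -0.1, "z": 0.0, "wx": 0, "wy": 0, "wz": 0.003},
    {"x": 0.75, "y": -0.126, "z": 0.0, "wx": 0, "wy": 0, "wz": 0.003},
    {"x": 0.75, "y": -0.126, "z": 0.0, "wx": 0, "wy": 0, "wz": 0.003},
    {"x": 0.75, "y": -0.126, "z": 0.0, "wx": 0, "wy": 0, "wz": 0.003},
  ],
)

```text
t: 2.87
eef_pos: [0.4319, -0.3296, 0.2624]
tool_rot: [-0.0, 0.924, 0.384, 0.001]
contact_force: [-0.4, -0.3, 0.9]
gripper_width: 1.0
```

Run:
```python
from h import *
print(state()['eef_pos'])
save('wrist','c.png')
for t in('gauge','gauge_grip','gauge_foot','pointer_tip','index_tip'):
    r=finder.place_of('wrist',t); print(t,[(np.round(x['location'],1).tolist(),round(x['confidence'],2)) for x in r[:4]])
print(KD('wrist'))
```

```text
[ 0.43192875 -0.32957277  0.26244945]
gauge [([271.9, 122.4], 0.98), ([271.3, 245.7], 0.82), ([367.2, 177.5], 0.62)]
gauge_grip [([270.2, 299.6], 0.74), ([264.3, 121.6], 0.71), ([410.2, 208.9], 0.57)]
gauge_foot [([366.2, 179.3], 0.89), ([271.2, 243.5], 0.72), ([274.0, 120.5], 0.58)]
pointer_tip [([261.3, 245.7], 0.7), ([374.4, 176.3], 0.62)]
index_tip [([287.1, 111.5], 0.57), ([261.9, 246.3], 0.51), ([375.4, 179.8], 0.5), ([271.3, 119.6], 0.4)]
(array([[300.65154885,   0.        , 275.26406567],
       [  0.        , 300.65154885, 213.04179876],
       [  0.        ,   0.        ,   1.        ]]), array([-0.04649343,  0.        ,  0.        ,  0.        ,  0.        ]), array([[ 7.06961503e-01, -7.07251868e-01,  4.78365871e-04,
        -5.39630130e-01],
       [-6.71081436e-01, -6.70592079e-01,  3.16158140e-01,
         1.83892079e-02],
       [-2.23282647e-01, -2.23832656e-01, -9.48706383e-01,
         4.32572363e-01],
       [ 0.00000000e+00,  0.00000000e+00,  0.00000000e+00,
         1.00000000e+00]]))
```

View pics/c.png

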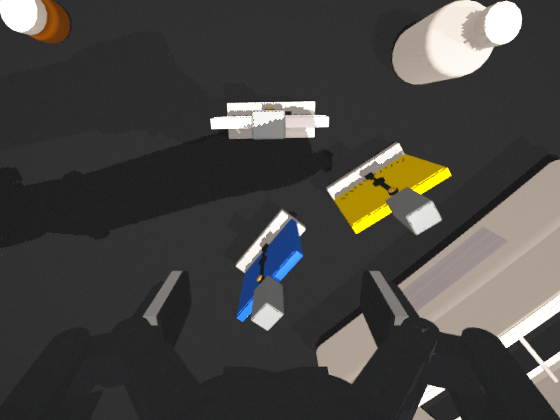

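The white gauge lies at (268,122), almost square to the tool. Its plate top runs from (211,123) to (329,121.5), and the far foot edge from (228,103) to (315,102).

Run:
```python
from h import *
L=atz('wrist',[211,123],.116);Rr=atz('wrist',[329,121.5],.116)
print(L,Rr,np.linalg.norm(L-Rr),(L+Rr)/2,'yaw',np.degrees(np.arctan2(*(L-Rr)[[1,0]]))-90)
A=atz('wrist',[228,103],.012);B=atz('wrist',[315,102],.012);d=(A-B);yw=np.arctan2(d[1],d[0])-np.pi/2
print(A,B,np.linalg.norm(d),(A+B)/2-.022*np.array([np.cos(yw),np.sin(yw),0]),np.degrees(yw))
print(atz('wrist',[268,122],.167))
c=(L+Rr)/2
y=np.radians(45)
for n in('side','top'):
    print(n,proj(n,[[c[0],c[1],0],[c[0],c[1],.143]]))
cmd([c[0],c[1],.2],tool_R(y)); cmd([c[0],c[1],.124],tool_R(y))
```

```text
[ 0.44254164 -0.2364168   0.116     ] [ 0.52063565 -0.31272451  0.116     ] 0.10918580721155033 [ 0.48158864 -0.27457065  0.116     ] yaw 45.66283516185857
[ 0.45805666 -0.22254188  0.012     ] [ 0.53482004 -0.29773729  0.012     ] 0.10745681161232945 [ 0.48104333 -0.27585561  0.012     ] 45.591177914068375
[ 0.48215253 -0.2731186   0.167     ]
side [[300.3031861  185.48904236]
 [301.21176404 150.67824131]]
top [[368.0503078  236.5902865 ]
 [377.53716034 227.99920295]]
shift [ 0.37  -0.02   0.313] turn [ 0.0001 -0.001   0.0001] rows 2.3
shift [ 0.369 -0.02   0.693] turn [ 0.0001 -0.001   0.0001] rows 3.8
```

Call:
jog_arm(
  plan=[
    {"x": 0.19, "y": -0.01, "z": 0.0, "wx": 0, "wy": 0, "wz": -0.003},
    {"x": 0.37, "y": -0.02, "z": 0.0, "wx": 0, "wy": 0, "wz": -0.003},
    {"x": 0.37, "y": -0.02, "z": 0.0, "wx": 0, "wy": 0, "wz": -0.003},
    {"x": 0.37, "y": -0.02, "z": 0.1, "wx": 0, "wy": 0, "wz": -0.003},
    {"x": 0.37, "y": -0.02, "z": 0.25, "wx": 0, "wy": 0, "wz": -0.003},
    {"x": 0.37, "y": -0.02, "z": 0.4, "wx": 0, "wy": 0, "wz": -0.003},
    {"x": 0.37, "y": -0.02, "z": 0.52, "wx": 0, "wy": 0, "wz": -0.003},
    {"x": 0.37, "y": -0.02, "z": 0.62, "wx": 0, "wy": 0, "wz": -0.003},
    {"x": 0.37, "y": -0.02, "z": 0.68, "wx": 0, "wy": 0, "wz": -0.003},
    {"x": 0.37, "y": -0.02, "z": 0.69, "wx": 0, "wy": 0, "wz": -0.003},
    {"x": 0.37, "y": -0.02, "z": 0.69, "wx": 0, "wy": 0, "wz": -0.003},
    {"x": 0.37, "y": -0.02, "z": 0.69, "wx": 0, "wy": 0, "wz": -0.003},
  ],
)

```text
t: 4.17
eef_pos: [0.4825, -0.2749, 0.1256]
tool_rot: [0.0, 0.922, 0.387, 0.002]
contact_force: [0.3, 1.0, -0.8]
gripper_width: 1.002
```

Run:
```python
from h import *
cmd([.4815,-.275,.124],tool_R(np.radians(45.6)))
print(state()['contact_force'])
```

```text
shift [-0.004 -0.003  0.008] turn [ 0.0006 -0.0012 -0.0003] rows 0.0
[ 0.3351245   1.02070502 -0.79703996]
```

Call:
jog_arm(
  plan=[
    {"x": -0.004, "y": -0.003, "z": 0.008, "wx": 0, "wy": 0, "wz": 0},
    {"x": -0.004, "y": -0.003, "z": 0.008, "wx": 0, "wy": 0, "wz": 0},
    {"x": -0.004, "y": -0.003, "z": 0.008, "wx": 0, "wy": 0, "wz": 0},
    {"x": -0.004, "y": -0.003, "z": 0.008, "wx": 0, "wy": 0, "wz": 0},
    {"x": -0.004, "y": -0.003, "z": 0.008, "wx": 0, "wy": 0, "wz": 0},
    {"x": -0.004, "y": -0.003, "z": 0.008, "wx": 0, "wy": 0, "wz": 0},
    {"x": -0.004, "y": -0.003, "z": 0.008, "wx": 0, "wy": 0, "wz": 0},
    {"x": -0.004, "y": -0.003, "z": 0.008, "wx": 0, "wy": 0, "wz": 0},
  ],
  hand=-1,
  grip_force=70,
)

```text
t: 4.83
eef_pos: [0.4814, -0.2749, 0.1242]
tool_rot: [0.0, 0.922, 0.387, 0.002]
contact_force: [-2.2, 2.5, 5.1]
gripper_width: 0.291
```

Run:
```python
from h import *
o=state();print(o['eef_pos'],o['gripper_width'],o['contact_force'])
cmd([.4815,-.275,.26],tool_R(np.radians(45.6)))
```

```text
[ 0.48135076 -0.27487891  0.12420623] 0.29081730622571833 [-2.22742367  2.54953653  5.09118068]
shift [ 0.003  0.002 -0.679] turn [ 0.0005 -0.0012 -0.0003] rows 3.3
```

Call:
jog_arm(
  plan=[
    {"x": 0, "y": 0, "z": -0.05, "wx": 0, "wy": 0, "wz": 0},
    {"x": 0, "y": 0, "z": -0.15, "wx": 0, "wy": 0, "wz": 0},
    {"x": 0, "y": 0, "z": -0.28, "wx": 0, "wy": 0, "wz": 0},
    {"x": 0, "y": 0, "z": -0.42, "wx": 0, "wy": 0, "wz": 0},
    {"x": 0, "y": 0, "z": -0.55, "wx": 0, "wy": 0, "wz": 0},
    {"x": 0, "y": 0, "z": -0.65, "wx": 0, "wy": 0, "wz": 0},
    {"x": 0, "y": 0, "z": -0.7, "wx": 0, "wy": 0, "wz": 0},
    {"x": 0, "y": 0, "z": -0.7, "wx": 0, "wy": 0, "wz": 0},
  ],
)

```text
t: 5.5
eef_pos: [0.4819, -0.2756, 0.2665]
tool_rot: [0.002, 0.922, 0.387, 0.003]
contact_force: [1.0, -0.0, -4.9]
gripper_width: 0.302
```

Run:
```python
from h import *
o=state();print(o['eef_pos'],o['gripper_width'],o['contact_force'])
for p in([.50,-.11,.27],[.505,.043,.27]): cmd(p,tool_R(np.radians(90)))
```

```text
[ 0.48186908 -0.2756427   0.26652547] 0.30156972421074285 [ 1.03644012 -0.04192564 -4.92621835]
shift [ 0.655 -0.515 -0.017] turn [ 0.0023 -0.0008 -0.247 ] rows 6.2
shift [ 1.218 -1.033 -0.017] turn [ 0.0023 -0.0008 -0.247 ] rows 7.7
```

Call:
jog_arm(
  plan=[
    {"x": 0.05, "y": -0.04, "z": -0.01, "wx": 0, "wy": 0, "wz": -0.02},
    {"x": 0.14, "y": -0.11, "z": -0.01, "wx": 0, "wy": 0, "wz": -0.05},
    {"x": 0.24, "y": -0.19, "z": -0.01, "wx": 0, "wy": 0, "wz": -0.08},
    {"x": 0.34, "y": -0.27, "z": -0.01, "wx": 0, "wy": 0, "wz": -0.11},
    {"x": 0.44, "y": -0.35, "z": -0.01, "wx": 0, "wy": 0, "wz": -0.14},
    {"x": 0.53, "y": -0.42, "z": -0.01, "wx": 0, "wy": 0, "wz": -0.17},
    {"x": 0.6, "y": -0.47, "z": -0.01, "wx": 0, "wy": 0, "wz": -0.2},
    {"x": 0.65, "y": -0.51, "z": -0.01, "wx": 0, "wy": 0, "wz": -0.225},
    {"x": 0.655, "y": -0.515, "z": -0.01, "wx": 0, "wy": 0, "wz": -0.24},
    {"x": 0.655, "y": -0.515, "z": -0.01, "wx": 0.002, "wy": 0, "wz": -0.247},
  ],
)

```text
t: 6.33
eef_pos: [0.499, -0.1086, 0.2668]
tool_rot: [-0.001, 0.705, 0.709, 0.001]
contact_force: [0.0, -0.5, -4.3]
gripper_width: 0.294
```

Run:
```python
from h import *
cmd([.505,.043,.27],tool_R(np.radians(90)))
```

```text
shift [ 0.758  0.033 -0.014] turn [-0.0004 -0.0009  0.0015] rows 3.6
```

Run:
```python
from h import *
im=cams.read_camera('wrist')[:,:,::-1]; cv2.imwrite('pics/d.png',im)
for t,z in(('post_1',0),('stud_1_top',.066),('ring',.014)):
    for n in('wrist','top','side'):
        if t=='post_1' and n!='wrist': cams.read_camera(n)
        r=finder.place_of(n,t); print(t,n,[(np.round(x['location'],1).tolist(),round(x['confidence'],2),atz(n,x['location'],z)[:2].round(4).tolist()) for x in r[:3]])
a=cams.read_camera('top')[195:260,215:300,::-1];b=cams.read_camera('side')[220:285,250:335,::-1]
cv2.imwrite('pics/e.png',np.hstack([cv2.resize(x,None,fx=4.6,fy=4.6,interpolation=cv2.INTER_CUBIC) for x in(a,b)]))
```

```text
post_1 wrist [([275.5, 51.2], 0.62, [0.5005, 0.0441]), ([387.7, 258.3], 0.41, [0.6713, -0.2391])]
post_1 top [([261.2, 227.4], 0.81, [0.5107, 0.0334]), ([179.4, 235.8], 0.64, [0.4878, 0.2692])]
post_1 side [([292.0, 249.8], 0.9, [0.5055, 0.0243]), ([299.8, 318.3], 0.62, [0.4821, 0.2621])]
stud_1_top wrist [([274.4, 39.9], 0.95, [0.5005, 0.043])]
stud_1_top top [([253.7, 228.5], 0.57, [0.4961, 0.0505])]
stud_1_top side [([291.8, 249.8], 0.47, [0.5057, 0.0858]), ([294.1, 242.2], 0.46, [0.4998, 0.0569])]
ring wrist [([278.9, 51.5], 0.71, [0.5059, 0.0417])]
ring top [([255.1, 226.7], 0.57, [0.5104, 0.0501]), ([271.9, 277.4], 0.44, [0.3658, 0.0022])]
ring side [([293.1, 251.2], 0.55, [0.5022, 0.0427]), ([297.9, 138.8], 0.5, [0.4912, -0.5395])]
```

View pics/e.png

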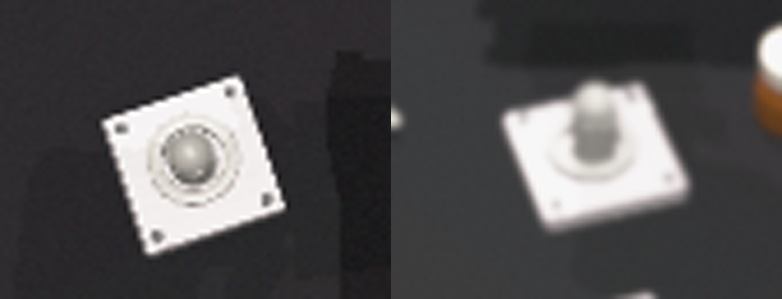

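View pics/d.png

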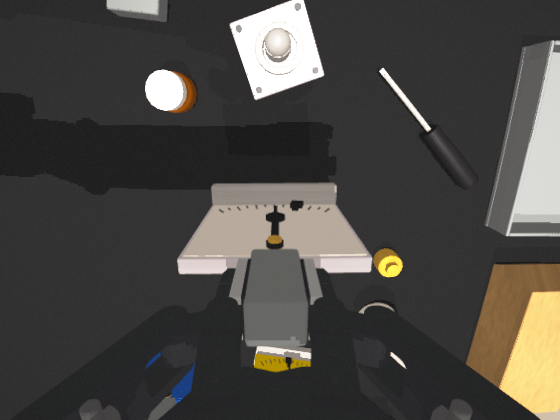

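Crop e shows the free post_1. Its base corners in the top image average to (257.2,230.8), and the stud head is at crop (188,158). The wrist picture shows the stud head at (278,41), the base centre at about (278,49), the dial's pointer end at about (275,213) and the index tab at about (296,205).

```bash
cat >> h.py <<'E'
def held():
    "gauge pose (R, foot origin) as held: foot 124 mm beyond tcp"
    o=state(); q=o['tool_rot']; R0=R.from_quat(np.r_[q[1:],q[0]]).as_matrix()
    return np.c_[R0[:,0],-R0[:,1],-R0[:,2]], o['eef_pos']+.124*R0[:,2]
def ondial(px,x=.012,n='wrist'):
    G,f=held(); o,d=ray(n,px); o=G.T@(o-f); d=G.T@d; p=o+d*(x-o[0])/d[0]
    v=p-np.array([x,0,.108]); return np.hypot(v[1],v[2]), np.arctan2(-v[1],-v[2])
E
python3 - <<'E'
from h import *
print('base top',atz('top',[257.2,230.8],.014),'wrist',atz('wrist',[278,49],.014))
K=np.array([[648,83],[688,186],[548,223],[502,115]]).mean(0);px=[(K[0]-391)/4.6+250,K[1]/4.6+220];print('side',atz('side',px,.014))
print('stud c: wrist',atz('wrist',[278,41],.052+.006),'top',atz('top',[188/4.6+215,158/4.6+195],.058),'side',atz('side',[(597-391)/4.6+250,105/4.6+220],.056))
im=cv2.imread('pics/d.png')
cv2.imwrite('pics/f.png',cv2.resize(im[175:285,170:385],None,fx=3.7,fy=3.7,interpolation=cv2.INTER_CUBIC))
G,f=held();print('held',f,G.round(3).tolist())
P=np.array([[.022,-.055,.012],[.022,.055,.012],[.022,-.055,0],[.022,.055,0],[.0105,0,.108],[.005,-.055,.116],[.005,.055,.116],[.0105,0,.036]])
print(proj('wrist',P@G.T+f).round(1).tolist())
for a in(.1,.2,.25,.3,.35,.4): print(a,(proj('wrist',np.array([[.011,-r*np.sin(a),.108-r*np.cos(a)] for r in(.075,.0835,.092)])@G.T+f)).round(1).tolist())
for p in([275,213],[296,205]):print(ondial(p))
E
```

```text
base top [0.4984327  0.04404722 0.014     ] wrist [0.50482947 0.04461198 0.014     ]
side [0.49759818 0.04959457 0.014     ]
stud c: wrist [0.50435632 0.04422998 0.058     ] top [0.49505247 0.04505384 0.058     ] side [0.4978243  0.04967217 0.056     ]
held [ 0.50034959 -0.10979312  0.14463458] [[0.0, -1.0, -0.002], [1.0, 0.0, -0.002], [0.002, -0.002, 1.0]]
[[337.7, 184.6], [210.9, 184.7], [335.1, 181.6], [213.5, 181.6], [273.8, 242.5], [372.3, 257.2], [175.3, 257.3], [274.2, 205.5]]
0.1 [[283.5, 203.9], [284.2, 201.0], [284.9, 198.2]]
0.2 [[292.7, 204.3], [294.2, 201.4], [295.6, 198.7]]
0.25 [[297.3, 204.6], [299.2, 201.7], [300.9, 199.0]]
0.3 [[301.9, 205.0], [304.1, 202.1], [306.2, 199.4]]
0.35 [[306.5, 205.4], [309.1, 202.6], [311.5, 199.9]]
0.4 [[311.1, 206.0], [314.0, 203.1], [316.8, 200.4]]
(np.float64(0.04866735760191577), np.float64(0.013238310047142602))
(np.float64(0.0705281755023801), np.float64(0.24628542030240197))
```

View pics/f.png

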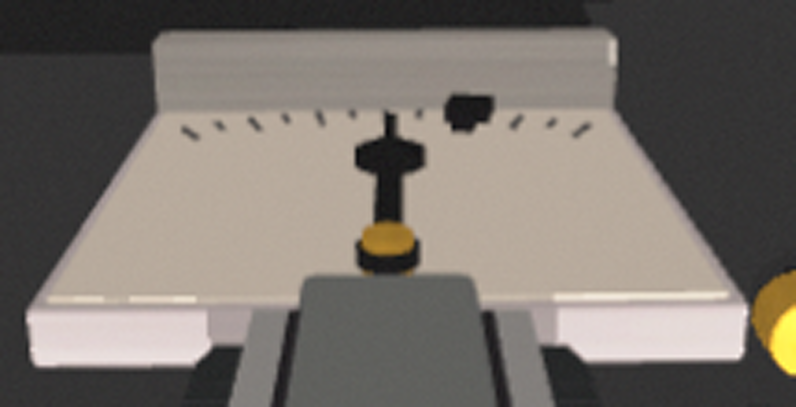

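The tab's column gives about 0.23 rad and the pointer reads 0. The held-gauge model reprojects to within 1 px. I lean it 0.23 rad in the air over the stud at about (0.501, 0.0455), then check.

```bash
cat >> h.py <<'E'
S=np.array([.501,.0455])
def on_stud(push,lean,S=S):
    G=gauge_R(np.pi/2,lean); f=np.array([*S,.052-push])+.014*G[:,2]
    cmd(f+.124*G[:,2],tool_R(np.pi/2,lean))
E
python3 - <<'E'
from h import *
on_stud(-.06,.23)
E
```

```text
shift [0.777 0.161 0.113] turn [ 0.0738 -0.0006  0.    ] rows 3.8
```

Call:
jog_arm(
  plan=[
    {"x": 0.08, "y": 0.01, "z": 0, "wx": 0.005, "wy": 0, "wz": 0},
    {"x": 0.2, "y": 0.03, "z": 0, "wx": 0.015, "wy": 0, "wz": 0},
    {"x": 0.33, "y": 0.06, "z": 0.02, "wx": 0.025, "wy": 0, "wz": 0},
    {"x": 0.46, "y": 0.09, "z": 0.05, "wx": 0.038, "wy": 0, "wz": 0},
    {"x": 0.58, "y": 0.11, "z": 0.07, "wx": 0.05, "wy": 0, "wz": 0},
    {"x": 0.68, "y": 0.13, "z": 0.09, "wx": 0.06, "wy": 0, "wz": 0},
    {"x": 0.75, "y": 0.15, "z": 0.11, "wx": 0.068, "wy": 0, "wz": 0},
    {"x": 0.777, "y": 0.16, "z": 0.113, "wx": 0.073, "wy": 0, "wz": 0},
    {"x": 0.777, "y": 0.161, "z": 0.113, "wx": 0.074, "wy": -0.0005, "wz": 0},
    {"x": 0.777, "y": 0.161, "z": 0.113, "wx": 0.074, "wy": -0.0005, "wz": 0},
  ],
)

```text
t: 7.87
eef_pos: [0.5327, 0.0446, 0.2462]
tool_rot: [-0.081, 0.703, 0.702, -0.081]
contact_force: [0.8, -0.5, -4.1]
gripper_width: 0.293
```

Call:
jog_arm(
  plan=[
    {"x": 0, "y": 0, "z": 0, "wx": 0, "wy": 0, "wz": 0},
    {"x": 0, "y": 0, "z": 0, "wx": 0, "wy": 0, "wz": 0},
    {"x": 0, "y": 0, "z": 0, "wx": 0, "wy": 0, "wz": 0},
    {"x": 0, "y": 0, "z": 0, "wx": 0, "wy": 0, "wz": 0},
    {"x": 0, "y": 0, "z": 0, "wx": 0, "wy": 0, "wz": 0},
    {"x": 0, "y": 0, "z": 0, "wx": 0, "wy": 0, "wz": 0},
    {"x": 0, "y": 0, "z": 0, "wx": 0, "wy": 0, "wz": 0},
    {"x": 0, "y": 0, "z": 0, "wx": 0, "wy": 0, "wz": 0},
    {"x": 0, "y": 0, "z": 0, "wx": 0, "wy": 0, "wz": 0},
    {"x": 0, "y": 0, "z": 0, "wx": 0, "wy": 0, "wz": 0},
    {"x": 0, "y": 0, "z": 0, "wx": 0, "wy": 0, "wz": 0},
    {"x": 0, "y": 0, "z": 0, "wx": 0, "wy": 0, "wz": 0},
  ],
)

```text
t: 8.87
eef_pos: [0.5327, 0.0446, 0.2462]
tool_rot: [-0.081, 0.703, 0.702, -0.081]
contact_force: [-0.0, 1.4, -3.8]
gripper_width: 0.294
```

Run:
```python
from h import *
a=cams.read_camera('wrist')[170:285,170:385,::-1]
b=cams.read_camera('side')[190:290,240:350,::-1]
r=lambda x,w:cv2.resize(x,(w,int(x.shape[0]*w/x.shape[1])),interpolation=cv2.INTER_CUBIC)
A=r(a,440);B=r(b,350);h=max(len(A),len(B));pad=lambda x:np.pad(x,((0,h-len(x)),(0,0),(0,0)))
cv2.imwrite('pics/g.png',np.hstack([pad(A),pad(B)]))
G,f=held();print('foot',f,'lean',np.arctan2(G[0,2],G[2,2]),state()['contact_force'])
print(proj('side',[f,[.501,.0455,.066],[.501,.0455,.014]]).round(1))
on_stud(-.06,.23); on_stud(0,.23); on_stud(.005,.23)
```

```text
foot [0.50439768 0.0445668  0.12550095] lean 0.23029789532522355 [-0.10863906  0.38049468 -3.83931178]
[[292.7 223.6]
 [293.7 239.2]
 [293.5 251.9]]
shift [ 0.004 -0.001 -0.   ] turn [-0.0001  0.0001 -0.0001] rows 0.0
shift [0.005 0.067 0.292] turn [-0.0001  0.0001 -0.0001] rows 1.4
shift [0.005 0.073 0.316] turn [-0.0001  0.0001 -0.0001] rows 1.6
```

View pics/g.png

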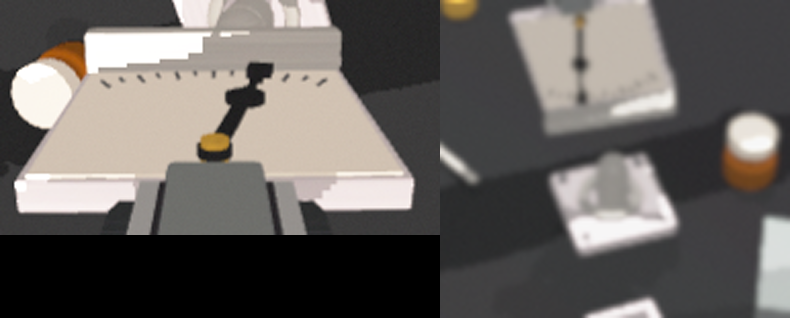

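The picture shows the pointer in line with the tab in both views: wrist crop needle to (245,98) with the tab at (260,72), and side crop needle and tab both at about x=580. The stud head shows in the wrist crop at about (247,10). I check its position once more before lowering.

Run:
```python
from h import *
im=cams.read_camera('wrist')
for n,t,z in(('wrist','stud_1_top',.066),('wrist','post_1',0),('wrist','ring',.014)):
    print(n,t,[(np.round(x['location'],1).tolist(),round(x['confidence'],2),atz(n,x['location'],z)[:2].round(4).tolist()) for x in finder.place_of(n,t)[:2]])
print('head',atz('wrist',[290.7,172],.058))
print(proj('wrist',[[.501,.0455,.052],[.501,.0455,.066],[.501,.0455,.014]]))
cv2.imwrite('pics/i.png',cv2.resize(im[60:200,200:400,::-1],None,fx=3.5,fy=3.5,interpolation=cv2.INTER_CUBIC))
```

```text
wrist stud_1_top [([282.6, 192.0], 0.62, [0.4998, 0.0414])]
wrist post_1 []
wrist ring [([295.7, 178.4], 0.69, [0.5058, 0.0463])]
head [0.50716146 0.0627564  0.058     ]
[[286.15942424 185.6065861 ]
 [283.70775233 188.46625064]
 [291.97519104 178.82385819]]
```

View pics/i.png

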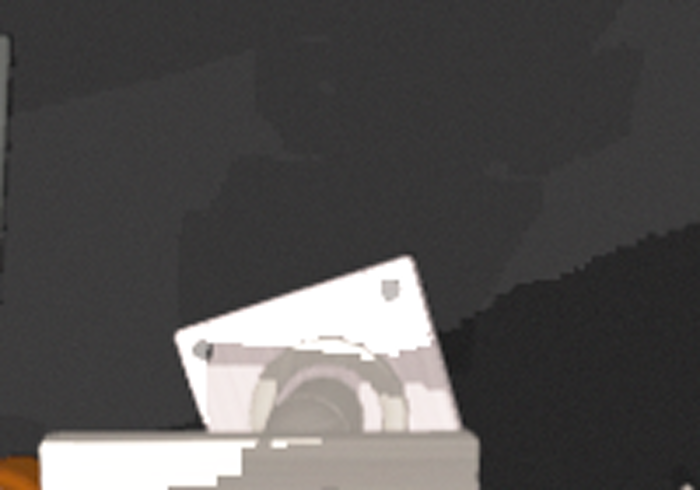

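Run:
```python
from h import *
A=atz('wrist',[317.1,133.4],.014)[:2];B=atz('wrist',[250.6,154.9],.014)[:2]
d=A-B;L=np.linalg.norm(d);u=d/L;nrm=np.array([u[1],-u[0]]);nrm*=-np.sign(nrm[1])
print(A,B,L,(A+B)/2+.045*nrm, 'head',atz('wrist',[289,181],.056))
```

```text
[0.53053175 0.10217847] [0.44674199 0.07410621] 0.08836728250232626 [0.50293234 0.04547339] head [0.50500247 0.05199105 0.056     ]
```

Two base corners give the post centre as (0.503, 0.0455), which agrees. Lowering.

Call:
jog_arm(
  plan=[
    {"x": 0.005, "y": 0.01, "z": 0.04, "wx": 0, "wy": 0, "wz": 0},
    {"x": 0.005, "y": 0.02, "z": 0.09, "wx": 0, "wy": 0, "wz": 0},
    {"x": 0.005, "y": 0.035, "z": 0.15, "wx": 0, "wy": 0, "wz": 0},
    {"x": 0.005, "y": 0.047, "z": 0.2, "wx": 0, "wy": 0, "wz": 0},
    {"x": 0.005, "y": 0.056, "z": 0.24, "wx": 0, "wy": 0, "wz": 0},
    {"x": 0.005, "y": 0.061, "z": 0.265, "wx": 0, "wy": 0, "wz": 0},
    {"x": 0.005, "y": 0.065, "z": 0.285, "wx": 0, "wy": 0, "wz": 0},
    {"x": 0.005, "y": 0.068, "z": 0.3, "wx": 0, "wy": 0, "wz": 0},
    {"x": 0.005, "y": 0.071, "z": 0.31, "wx": 0, "wy": 0, "wz": 0},
    {"x": 0.005, "y": 0.071, "z": 0.31, "wx": 0, "wy": 0, "wz": 0},
    {"x": 0.005, "y": 0.071, "z": 0.31, "wx": 0, "wy": 0, "wz": 0},
  ],
)

```text
t: 10.08
eef_pos: [0.5325, 0.0456, 0.1831]
tool_rot: [-0.081, 0.703, 0.702, -0.081]
contact_force: [-1.1, -0.8, -1.5]
gripper_width: 0.29
```

Run:
```python
from h import *
for i in range(3):
    cams.read_camera('wrist'); o=state(); print(o['contact_force'].round(2),o['torque'].round(2))
G,f=held();print('foot',f,'lean',np.arctan2(G[0,2],G[2,2]))
on_stud(.005,.23)
```

```text
[ 0.05  0.51 -1.93] [-0.03 -0.14  0.03]
[-1.08  0.39 -1.87] [-0.   -0.07  0.02]
[-0.56 -0.04 -2.56] [-0.03 -0.08  0.03]
foot [0.50434847 0.04558599 0.06231903] lean 0.22964921560914475
shift [-0.001  0.001  0.008] turn [ 0.0001  0.0001 -0.0002] rows 0.0
```

The force change of about 2.2 N means roughly 2.8 mm of push, and geometry says 3.3 mm. I press a little more and let it settle.

Call:
jog_arm(
  plan=[
    {"x": 0, "y": 0.001, "z": 0.005, "wx": 0, "wy": 0, "wz": 0},
    {"x": 0, "y": 0.002, "z": 0.009, "wx": 0, "wy": 0, "wz": 0},
    {"x": 0, "y": 0.002, "z": 0.009, "wx": 0, "wy": 0, "wz": 0},
    {"x": 0, "y": 0.002, "z": 0.009, "wx": 0, "wy": 0, "wz": 0},
    {"x": 0, "y": 0.002, "z": 0.009, "wx": 0, "wy": 0, "wz": 0},
    {"x": 0, "y": 0.002, "z": 0.009, "wx": 0, "wy": 0, "wz": 0},
    {"x": 0, "y": 0.002, "z": 0.009, "wx": 0, "wy": 0, "wz": 0},
    {"x": 0, "y": 0.002, "z": 0.009, "wx": 0, "wy": 0, "wz": 0},
    {"x": 0, "y": 0.002, "z": 0.009, "wx": 0, "wy": 0, "wz": 0},
    {"x": 0, "y": 0.002, "z": 0.009, "wx": 0, "wy": 0, "wz": 0},
    {"x": 0, "y": 0.002, "z": 0.009, "wx": 0, "wy": 0, "wz": 0},
    {"x": 0, "y": 0.002, "z": 0.009, "wx": 0, "wy": 0, "wz": 0},
  ],
)

```text
t: 11.23
eef_pos: [0.5327, 0.0456, 0.1813]
tool_rot: [-0.081, 0.703, 0.702, -0.081]
contact_force: [-0.1, 0.5, -0.3]
gripper_width: 0.297
```

Run:
```python
from h import *
F=[]
for i in range(8):
    w=cams.read_camera('wrist'); F.append(state()['contact_force'])
print('F',np.mean(F,0),'sd',np.std(F,0))
G,f=held();print('foot',f,'lean',np.arctan2(G[0,2],G[2,2]))
s=cams.read_camera('side')
r=lambda x,ww:cv2.resize(x[:,:,::-1],(ww,int(x.shape[0]*ww/x.shape[1])),interpolation=cv2.INTER_CUBIC)
A=r(w[170:285,170:385],440);B=r(s[200:280,250:335],350);h=max(len(A),len(B));pad=lambda x:np.pad(x,((0,h-len(x)),(0,0),(0,0)))
cv2.imwrite('pics/j.png',np.hstack([pad(A),pad(B)]))
print(proj('side',[f,[.502,.0455,.052]]))
for n in('side','wrist'):
  for t in('pointer_tip','index_tip'): print(n,t,[(np.round(x['location'],1).tolist(),round(x['confidence'],2)) for x in finder.place_of(n,t)[:2]])
```

```text
F [ 0.38328864  0.02782823 -0.15619217] sd [0.26071323 0.56797458 0.57802946]
foot [0.50446313 0.04560732 0.06049548] lean 0.2293927226553071
[[292.44740662 240.62222211]
 [293.29518416 242.71582287]]
side pointer_tip [([338.4, 159.2], 0.54), ([288.0, 153.3], 0.49)]
side index_tip [([245.8, 191.6], 0.5)]
wrist pointer_tip [([294.4, 204.6], 0.64)]
wrist index_tip [([295.9, 205.8], 0.71), ([294.7, 204.3], 0.44)]
```

View pics/j.png

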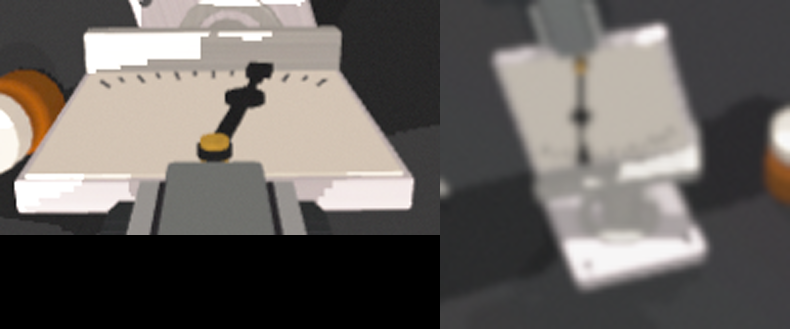

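The last picture shows the needle running into the tab in both views (wrist crop tab at 260,72; side crop needle at 580 and tab at 583). The stud sits under the middle of the foot. The force change of about 3.8 N puts the stud roughly 4.8 mm in. Handing in.

```bash
python3 -c "
from h import *
print(bot.hand_in())"
```

```text
the job is handed in; nothing more can be done
None
```

I picked up the white gauge by its grip, leaned it 0.23 rad towards gauge -y and lowered it onto post_1's free stud. I handed it in at about t = 12 s, still gripped; no verdict was reported.

**Last checks:**
- **Pointer:** the needle lines up with the index tab in both the wrist and side pictures. I estimate the tab at 0.23 to 0.235 rad against a measured lean of 0.229 rad, so within about 0.01 rad. The side view showed perhaps 0.03 rad of offset, which is inside the 0.06 rad limit.
- **Push:** the force rose by about 3.8 N, so the stud is roughly 4.8 mm in. Geometry from the foot height gives about 5.1 mm.
- **Centring:** the foot centre is at (0.504, 0.046), about 3 mm beyond the stud's axis at roughly (0.502, 0.0455) because of the lean. The separate post position estimates disagreed by up to about 10 mm. The closest wrist look and the side picture agreed with the value I used.
- **Grip:** the fingers are still closed on the grip (opening 0.30, set to 70 N).
- **Surroundings:** nothing else was touched that I know of.

The networks' side-view detections of the pointer and tab were on the look-alikes or elsewhere, so I ignored them.

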